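# Slide the sole form under the marking press and punch it

### The arm

A 6-joint arm with a two-finger parallel gripper is mounted at the origin on the work surface. World frame = base frame: x ahead of the robot, y to its left, z up, the work surface at z = 0. Lengths are in m, angles in rad, forces in N, time in s.
With the tool pointing down it reaches from about 0.3 to 0.825 m from the base axis. Payload 5.4 kg.
Tool frame: the origin (TCP) lies midway between the tips of the shut fingers; the grasp point (between the pads) lies 19 mm behind it; y points along the fingers, z is the direction in which the jaws open and shut, and the axes are right-handed (so a half turn about y gives the same grasp; the last joint's range is limited). The gripper opens to 92 mm and grips with 3 to 60 N. Pads are 20 mm wide; open, the fingers measure 128 mm over their backs; the gripper's body (75 mm by 189 mm) begins 69 mm behind the grasp point.
Start: joints at [-1.503, 0.158, 1.597, -0, 1.386, -0.21], TCP at [0.158, -0.553, 0.215] pointing down, gripper open.
Joint ranges: [-2.91, 2.91], [-0.94, 2.29], [0.18, 2.7], [-1.29, 4.43], [0.17, 2.64], [-3, 3]. Speed limits (rad/s): [2.57, 2.57, 3.14, 3.14, 3.14, 3.14].

### API

Orientations are given as a unit quaternion [x, y, z, w].
In Python, from workcell import env, imaging gives the robot as it stands. The module is installed in compiled form; this text tells all that it offers.
- The arm moves only by the tool apply_moves, never from a script. Its argument "commands" is a list of rows, each a list of 7 numbers: the gripper's target within -1 to 1 (shut at 1, half-way at 0, fully open at -1), then the shift along the world's x, y, z in mm, then the turn, a rotation vector about the world's x, y, z in rad. A call has exactly 8 rows; each row shifts and turns the pose as measured when the row begins; what a row does not reach is not made up. A row lasts 1/8 s, in which the tool goes at most 62.5 mm and 10.7 degrees, less where a joint would pass 70% of its speed; a pose out of reach is approached as far as the arm can. A call with a gripper value outside its range is refused whole. The fingers move at their own pace and stop on an object; "force" is the grip in N (left out, the last holds). Time passes only in rows, so rows that do not move let the fingers close, or fill a call up. It gives the time, the measured TCP pose, the force and the opening at its end, in the units of the state.
- env.read_state(): the state, without advancing time (a new reading comes with each control period).
- imaging.snapshot(name): name is "scene" or "top"; returns (picture, depth): 420x560x3 uint8, red, green, blue; 420x560 float32, m along the optical axis (not along the pixel's ray), 0 where there is no reading.
- imaging.camera_model(name): a dict with "fx", "fy", "cx", "cy" (pixels), "D" ([k1, k2, p1, p2, k3] as OpenCV has them; the pictures are not rectified), "rvec" (rotation vector, rad) and "tvec" (3), from world to camera coordinates, as OpenCV has them. Camera axes: x right, y down, z forward; pixel columns grow to the right and rows downward; lengths in m; the calibration is good to about 2 mm. A picture is of the moment at which its call begins. camera_model takes no time and is no camera call.
- env.hand_in(): hands the job in, once; it reports no verdict.
The state is a dict: "time_s": time; "qpos": joint angles; "dq": joint speeds; "tau": joint torques, N m; "tool_pos": TCP position; "ee_rot": TCP orientation; "wrist_force": force on the tool from outside, world axes, zero at the start; "wrist_torque": the same for the moment, N m; "width": finger opening in m.
Only numpy, scipy, OpenCV 4.12 (cv2) and the standard library are available. Lean on these libraries where they do the work, as an engineer would, in place of code of your own. Each camera call takes 0.05 s, during which the arm holds its last target.

### The job

Push the white sole form flat along the bench, round toe first, under the low grey bridge of the marking press until its toe rests against the brass stop and it lies straight in the press; never grip, lift or tip it. Once it is home, and not before, press the red plunger on top of the bridge fully down with the fingertips, then let it spring back and move clear. Leave everything else on the bench where it is.

Things in the scene. Friction and masses are not known exactly. Their poses are not given: they have to be found in the camera images.
- form: The ivory-white flat plastic sole form to push, loose, 0.2-0.4 kg, 150 mm long, 90 wide, 22 thick; from above a rectangle with a square-cut heel end and a half-round toe (radius 45). Origin: middle of its underside; x to the toe (tip at +75 mm; heel end at -75; straight flanks at y = +-45 from x = -75 to +30), z up. Starts toe towards the bridge, up to 30 mm off line and 0.3 rad askew.
- form_toe (a point): The tip of the form's round toe, half-way up its thickness (11 mm above its underside).
- bridge: Grey marking press, fixed. Origin on the bench below the bridge's centre; x along the way in, from mouth to brass stop, y across, z up. Beam: x = -25 to +25 mm, y = +-75, underside 27 mm above the bench (5 mm over the form), top 43. Rails 14 mm high start at x = -65; clear width 102 mm (y = +-51), outside at y = +-75. Stop face at x = +45: the form is home with its origin at x = -30.
- stop (a point): Middle of the brass stop's face (18 mm high), which the toe must meet, 11 mm above the bench. With the form home, its toe shows beyond the beam and its heel end stays 80 mm outside the beam.
- plunger_top (a point): Centre of the flat top of the red plunger cap, 76 mm above the bench when up; cap diameter 34 mm, on the vertical line through the bridge's origin. It moves straight down.
- plunger (a joint): Plunger travel in m: 0 = up (sprung), 0.006 = fully down. The spring needs about 1 N to start and 5 N when fully down.
- last: Bystander, to be left alone: white plastic shoe last (foot shape), about 200 x 70 x 85 mm. Origin on its underside or axis.
- pot: Bystander, to be left alone: small jar with a black lid, diameter 64 mm, 85 mm tall. Origin on its underside or axis.
- hammer: Bystander, to be left alone: hammer lying down. Origin on its underside or axis.
- awl: Bystander, to be left alone: awl lying down, dark wooden handle, 160 mm long. Origin on its underside or axis.
- brush: Bystander, to be left alone: brush lying down. Origin on its underside or axis.
- spool: Bystander, to be left alone: upright beech spool, diameter 44 mm, 50 mm tall, standing beside the bridge. Origin on its underside or axis.
- cup: Bystander, to be left alone: brass cup, rim diameter 60 mm, 60 mm tall, standing beyond the stop. Origin on its underside or axis.
- heel: Bystander, to be left alone: wooden heel block 60 x 55 x 35 mm, standing off to one side of the way in. Origin on its underside or axis.
Things that resemble listed ones, but are neither listed nor needed, are in the scene too. There is more than one size of the form; the job needs the middle-sized. Several things have the shape of the bridge; the one meant has the colours described above.

How it is judged:
By the outcome, as a careful person would: the job done as asked, in the order asked, and still so for the second after the job is handed in, with the robot touching nothing.
It also fails if it takes over 72 s, if anything falls off the work surface, if the arm or the gripper's body presses on something with over 40 N, if the wrist force passes 120 N, or if a joint passes its speed limit or range.

## Working session

There is one attempt and no reset: what is moved stays moved. The work goes in short steps, Python scripts to look and compute and a tool call to move; the robot and the scene stay as the last step left them, time stands still between calls to the robot, and variables do not carry over. Pictures are saved under pics/ and viewed, and the job is handed in when it is done.

Besides the shell and the picture viewer there is one more tool, called after "Emit:" by a JSON object that holds its "fn" and its "kwargs". apply_moves: Moves the arm, as the interface text tells. Its arguments: {"type":"object","properties":{"commands":{"type":"array"},"force":{"type":"number"}},"required":["commands"]}

```bash
mkdir -p pics; cat > h.py <<'E'
from workcell import env, imaging
import numpy as np, cv2
def snap(n,tag):
    p,d=imaging.snapshot(n); cv2.imwrite(f'pics/{tag}.png',p[:,:,::-1]); np.savez(f'pics/{tag}.npz',p=p,d=d); return p,d
def ray(n,uv,z):
    m=imaging.camera_model(n); K=np.array([[m['fx'],0,m['cx']],[0,m['fy'],m['cy']],[0,0,1]])
    R=cv2.Rodrigues(np.array(m['rvec'],float))[0]; t=np.array(m['tvec'],float).ravel()
    u=cv2.undistortPoints(np.array(uv,float).reshape(-1,1,2),K,np.array(m['D'],float)).reshape(-1,2)
    dirs=np.c_[u,np.ones(len(u))]@R; c=-R.T@t
    return c+dirs*((z-c[2])/dirs[:,2])[:,None]
def proj(n,X):
    m=imaging.camera_model(n); K=np.array([[m['fx'],0,m['cx']],[0,m['fy'],m['cy']],[0,0,1]])
    return cv2.projectPoints(np.array(X,float).reshape(-1,1,3),np.array(m['rvec'],float),np.array(m['tvec'],float),K,np.array(m['D'],float))[0].reshape(-1,2)
def pts(n,d,uv):
    m=imaging.camera_model(n); K=np.array([[m['fx'],0,m['cx']],[0,m['fy'],m['cy']],[0,0,1]])
    R=cv2.Rodrigues(np.array(m['rvec'],float))[0]; t=np.array(m['tvec'],float).ravel()
    uv=np.array(uv).reshape(-1,2)
    u=cv2.undistortPoints(uv.astype(float).reshape(-1,1,2),K,np.array(m['D'],float)).reshape(-1,2)
    z=d[uv[:,1].astype(int),uv[:,0].astype(int)]
    return (np.c_[u,np.ones(len(u))]*z[:,None]-t)@R
E
python3 - <<'E'
from h import *
for n in('scene','top'): snap(n,n+'0'); print(imaging.camera_model(n))
s=env.read_state(); print(s)
E
```

```text
{'fx': 399.67618997241135, 'fy': 399.67618997241135, 'cx': 274.96475015766646, 'cy': 214.9879222482234, 'D': array([-0.00621705,  0.        ,  0.        ,  0.        ,  0.        ]), 'rvec': array([ 1.2298525 ,  2.30928347, -0.91863681]), 'tvec': array([ 0.28274993, -0.26193324,  1.43873377])}
{'fx': 402.06135144485836, 'fy': 402.06135144485836, 'cx': 287.0441620908701, 'cy': 207.7813788765466, 'D': array([0.03325485, 0.        , 0.        , 0.        , 0.        ]), 'rvec': array([ 2.18629757, -2.21591182,  0.08178339]), 'tvec': array([-0.01227319,  0.53743096,  1.15948663])}
{'time_s': 0.1, 'qpos': array([-1.50307409e+00,  1.58957859e-01,  1.59806551e+00,  2.55301148e-05,
        1.38621634e+00, -2.10105306e-01]), 'dq': array([ 0.00061937, -0.00137165, -0.00376354, -0.00013415,  0.00115824,
       -0.00179086]), 'tau': array([-3.46212819e-04, -3.86502850e+01, -3.22960353e+01,  7.02835433e-02,
        3.38542694e-02, -5.60184969e-05]), 'tool_pos': array([ 0.15765023, -0.55239401,  0.21375364]), 'ee_rot': array([-0.09785931,  0.70087542, -0.69971499,  0.09795985]), 'wrist_force': array([0.06813828, 0.28357837, 0.13254931]), 'wrist_torque': array([ 0.02814134, -0.01915244, -0.04215767]), 'width': 0.09220257076565225}
```

View pics/scene0.png

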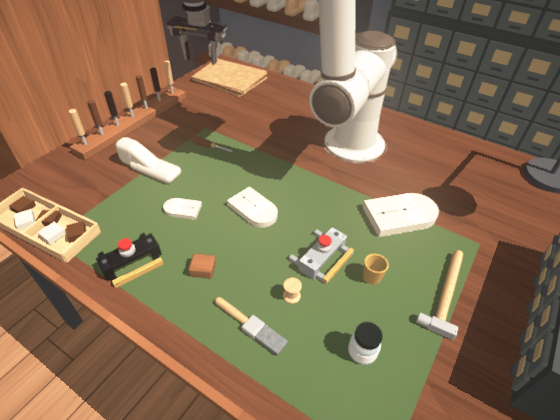

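View pics/top0.png

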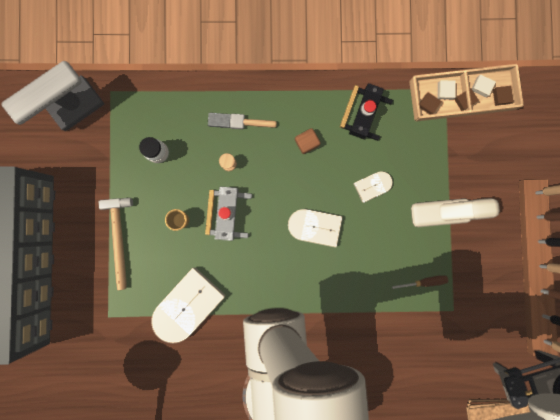

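The forms in the top view are small (374,186), middle (316,228) and large (188,305). The middle one fits, and its toe faces the grey bridge at (226,213). The other bridge, at (367,110), is black, so it is not the one meant. I'll measure and confirm in a crop.

```bash
python3 - <<'E'
from h import *
p=np.load('pics/top0.npz')['p'];d=np.load('pics/top0.npz')['d']
print('zdir check', ray('top',[[316,228],[226,213]],0.02))
hsv=cv2.cvtColor(p,cv2.COLOR_RGB2HSV)
m=((p.min(2)>125)&(hsv[...,1]<90)).astype(np.uint8)
n,l,st,c=cv2.connectedComponentsWithStats(m)
for i in range(1,n):
    if st[i,4]>150: print(i,st[i],c[i])
for name,roi in(('form',(280,195,350,260)),):
    x0,y0,x1,y1=roi
    i=l[235,300]; 
    mm=np.zeros_like(m);mm[y0:y1,x0:x1]=m[y0:y1,x0:x1]
    cs=cv2.findContours(mm,0,1)[0]; k=max(cs,key=cv2.contourArea).reshape(-1,2)
    P=ray('top',k,0.022)[:,:2]; r=cv2.minAreaRect((P*1000).astype(np.float32)); print('form rect',r)
# red caps
r=((p[...,0]>130)&(p[...,1]<70)&(p[...,2]<70)).astype(np.uint8)
n,l,st,c=cv2.connectedComponentsWithStats(r)
for i in range(1,n):
    if st[i,4]>20: print('red',st[i],c[i],ray('top',[c[i]],0.076))
m2=((hsv[...,0]>12)&(hsv[...,0]<28)&(hsv[...,1]>110)&(p[...,0]>120)).astype(np.uint8);m2[:,:200]=0;m2[:180]=0;m2[:,220:]=0
cs=cv2.findContours(m2,0,1)[0];k=max(cs,key=cv2.contourArea).reshape(-1,2)
print('stop',cv2.minAreaRect((ray('top',k,0.018)[:,:2]*1000).astype(np.float32)))
cr=p[150:280,180:380]; cv2.imwrite('pics/crop0.png',cv2.resize(cr,(800,520),interpolation=2)[:,:,::-1])
s=np.load('pics/scene0.npz')['p']; cv2.imwrite('pics/crop1.png',cv2.resize(s[170:310,210:410],(800,560),interpolation=2)[:,:,::-1])
rr=((s[...,0]>130)&(s[...,1]<70)&(s[...,2]<70)).astype(np.uint8)
n,l,st,c=cv2.connectedComponentsWithStats(rr)
for i in range(1,n):
    if st[i,4]>20: print('red scene',st[i],c[i],ray('scene',[c[i]],0.074))
E
```

```text
zdir check [[ 0.47703797 -0.10272413  0.02      ]
 [ 0.52409968  0.15774527  0.02      ]]
1 [   2   61   75   62 1887] [38.97880233 91.53789083]
3 [472  75  24  21 308] [483.58116883  84.44155844]
4 [437  80  19  18 330] [446.20606061  88.65757576]
8 [208 113  36  15 415] [226.34698795 119.81204819]
11 [354 171  38  32 752] [373.21675532 185.47207447]
12 [214 187  23  25 358] [225.8603352  196.79888268]
15 [ 99 199  31  10 258] [113.15116279 203.15891473]
16 [ 411  199   87   28 1803] [451.90238491 211.45590682]
17 [ 288  209   54   38 1551] [314.75499678 226.85428756]
18 [210 213  24  28 405] [223.16296296 228.67654321]
23 [  0 252  11  82 770] [  4.62857143 289.6987013 ]
24 [ 151  268   73   75 3061] [184.568115   307.62201895]
26 [ 243  321  114   99 4689] [283.37065472 386.7886543 ]
30 [531 407  29  13 174] [546.22988506 414.36781609]
form rect ((481.4198303222656, -94.77572631835938), (151.31602478027344, 91.55387878417969), 77.92914581298828)
red [365 100  11  12  92] [370.38043478 105.52173913] [[ 0.81871059 -0.2567611   0.076     ]]
stop ((528.0313110351562, 206.45579528808594), (14.123933792114258, 128.87828063964844), 84.3991928100586)
```

```bash
ls pics
```

```text
crop0.png
crop1.png
scene0.npz
scene0.png
top0.npz
top0.png
```

View pics/crop0.png

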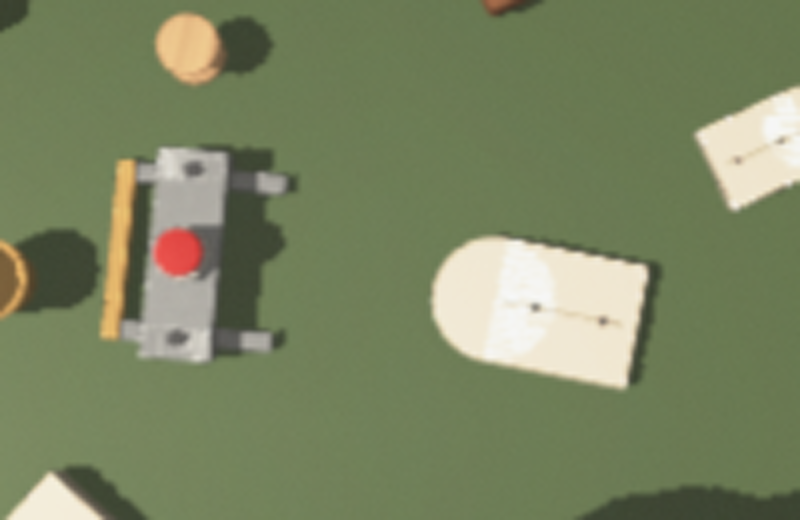

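View pics/crop1.png

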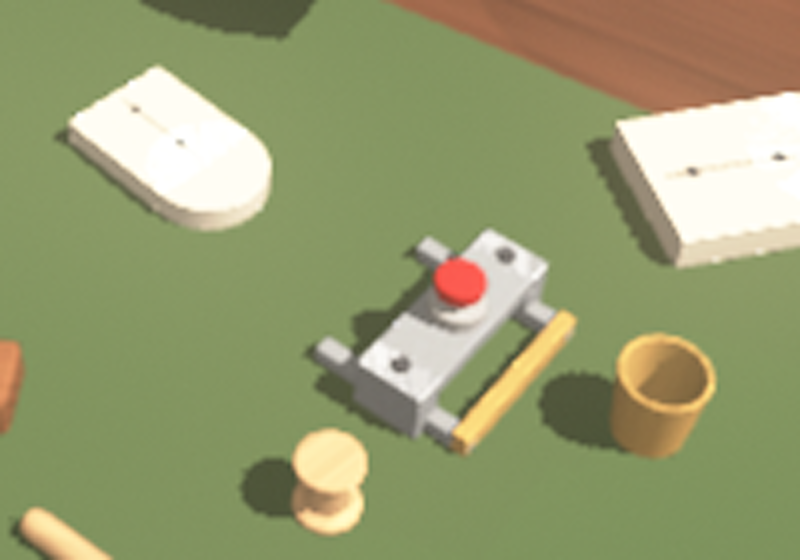

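```bash
cat > br.py <<'E'
from h import *
def red(n,p,roi,z):
    x0,y0,x1,y1=roi; q=p.astype(int)
    r=((q[...,0]>130)&(q[...,0]-q[...,1]>80)&(q[...,0]-q[...,2]>80)).astype(np.uint8)
    m=np.zeros_like(r);m[y0:y1,x0:x1]=r[y0:y1,x0:x1]
    k=max(cv2.findContours(m,0,1)[0],key=cv2.contourArea)
    P=ray(n,k.reshape(-1,2),z)[:,:2]; return cv2.minEnclosingCircle((P*1000).astype(np.float32)),cv2.minAreaRect((P*1000).astype(np.float32))
E
python3 - <<'E'
from br import *
T=np.load('pics/top0.npz');S=np.load('pics/scene0.npz')
print('red top',red('top',T['p'],(205,195,245,230),.076))
print('red scene',red('scene',S['p'],(310,225,340,252),.076))
# depth-based: points in top view over bridge
for n,D,roi in(('top',T,(195,175,260,250)),('scene',S,(285,215,365,290))):
    x0,y0,x1,y1=roi
    v,u=np.mgrid[y0:y1,x0:x1]; uv=np.c_[u.ravel(),v.ravel()]
    X=pts(n,D['d'],uv)*1000
    print(n,'bench z',np.median(X[X[:,2]<8][:,2]))
    for lo,hi,nm in((36,50,'beam'),(70,84,'cap')):
        B=X[(X[:,2]>lo)&(X[:,2]<hi)]
        if nm=='beam':
            c=np.median(B,0);B=B[np.linalg.norm(B[:,:2]-c[:2],axis=1)<95]
        print(nm,len(B),B.mean(0),cv2.minAreaRect(B[:,:2].astype(np.float32)))
# form from depth
for n,D,roi in(('top',T,(275,195,355,260)),('scene',S,(215,178,290,235))):
    x0,y0,x1,y1=roi
    v,u=np.mgrid[y0:y1,x0:x1]; X=pts(n,D['d'],np.c_[u.ravel(),v.ravel()])*1000
    B=X[(X[:,2]>17)&(X[:,2]<30)];print('form',n,len(B),B.mean(0),cv2.minAreaRect(B[:,:2].astype(np.float32)))
E
```

```text
red top (((522.5863037109375, 156.2673797607422), 15.9841947555542), ((523.0070190429688, 155.73934936523438), (29.387001037597656, 29.100984573364258), 44.34931564331055))
red scene (((525.0604248046875, 159.70016479492188), 18.897411346435547), ((524.5934448242188, 160.0237579345703), (37.11096954345703, 30.499656677246094), 29.181331634521484))
top bench z 0.7200252845166147
beam 811 [523.2199169  155.02825938  42.98722522] ((523.6896362304688, 155.89808654785156), (53.88784408569336, 149.86416625976562), 83.9645004272461)
cap 124 [523.5355     155.7865223   75.53669518] ((523.084716796875, 156.0500030517578), (32.97814178466797, 30.532583236694336), 88.7065658569336)
scene bench z 0.8585156487009475
beam 657 [540.00643268 159.15356701  42.95403939] ((528.6973876953125, 157.44589233398438), (50.822425842285156, 142.07534790039062), 83.51464080810547)
cap 114 [524.58225407 157.88738634  75.59047128] ((523.21826171875, 157.9534454345703), (32.46723937988281, 32.01673126220703), 75.9092025756836)
form top 1468 [ 481.7724709  -100.58694016   22.06155287] ((482.77874755859375, -96.75736999511719), (149.01841735839844, 89.46033477783203), 77.93988037109375)
form scene 1066 [483.36014028 -95.77136575  21.90171477] ((481.9104919433594, -94.29728698730469), (153.3471221923828, 93.02565002441406), 77.99858856201172)
```

```bash
python3 - <<'E'
from h import *
from scipy.spatial.transform import Rotation as R
s=env.read_state(); M=R.from_quat(s['ee_rot']).as_matrix();print(M.round(3))
z=M[:,2]; print('jaw ang',np.degrees(np.arctan2(z[1],z[0])), 'want 167.95/-12.05')
print(ray('top',[[354,180],[366,203],[392,185]],.015))
E
```

```text
[[-0.962 -0.     0.274]
 [-0.274  0.002 -0.962]
 [-0.    -1.    -0.002]]
jaw ang -74.08190699923189 want 167.95/-12.05
[[ 0.61648264 -0.21750157  0.015     ]
 [ 0.54827377 -0.25115198  0.015     ]
 [ 0.60028992 -0.32890535  0.015     ]]
```

Emit:
{"fn": "apply_moves", "kwargs": {"commands": [[0.05,38,44,-8,0,0,0.135],[0.05,38,44,-8,0,0,0.135],[0.05,38,44,-8,0,0,0.135],[0.05,38,44,-8,0,0,0.135],[0.05,38,44,-8,0,0,0.135],[0.05,38,44,-8,0,0,0.135],[0.05,38,44,-8,0,0,0.135],[0.05,38,44,-8,0,0,0.135]]}}

```text
time_s: 1.1
tool_pos: [0.4657, -0.1902, 0.1458]
ee_rot: [-0.452, 0.545, -0.544, 0.451]
wrist_force: [0.8, -0.1, 0.6]
width: 0.0434
```

Emit:
{"fn": "apply_moves", "kwargs": {"commands": [[0.05,-7,-18,0,0,0,-0.02],[0.05,0,0,-25,0,0,0],[0.05,0,0,-30,0,0,0],[0.05,0,0,-30,0,0,0],[0.05,0,0,-25,0,0,0],[0.05,0,0,-15,0,0,0],[0.05,0,0,0,0,0,0],[0.05,0,0,0,0,0,0]]}}

```text
time_s: 2.1
tool_pos: [0.4571, -0.2108, 0.0171]
ee_rot: [-0.446, 0.55, -0.549, 0.444]
wrist_force: [0.7, 0.5, -0.4]
width: 0.0438
```

```bash
cat > st.py <<'E'
from br import *
from scipy.spatial.transform import Rotation as R
BO=np.array([523.5,156.5]);BY=np.radians(84.1)
def tob(v): c,s=np.cos(BY),np.sin(BY); v=np.asarray(v)-BO; return np.array([c*v[0]+s*v[1],-s*v[0]+c*v[1]])
def state():
    s=env.read_state(); M=R.from_quat(s['ee_rot']).as_matrix(); z=M[:,2]; a=np.degrees(np.arctan2(z[1],z[0]))
    x=s['tool_pos']*1000
    print('t',s['time_s'],'tcp',x.round(1),'heading',round(a+90,2),'rel',round(a+90-np.degrees(BY),2),'bridge xy',tob(x[:2]).round(1),'tilt',M[:,1].round(3),'F',s['wrist_force'].round(1),'w',s['width'])
E
python3 -c "
from st import *
state()
snap('scene','scene1');snap('top','top1')"
```

```text
t 2.1 tcp [ 457.1 -210.8   17.1] heading 78.04 rel -6.06 bridge xy [-372.2   28.3] tilt [-0.003  0.    -1.   ] F [ 0.7  0.5 -0.4] w 0.04375874887849466
```

View pics/top1.png

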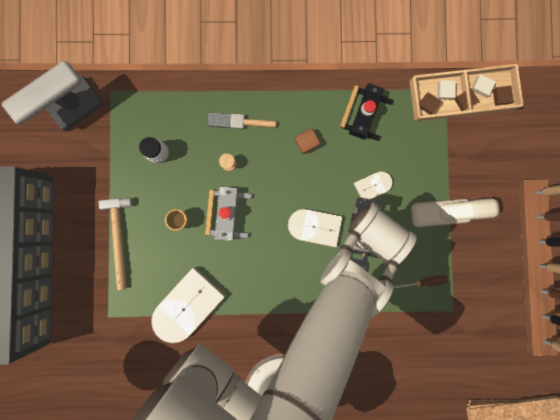

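View pics/scene1.png

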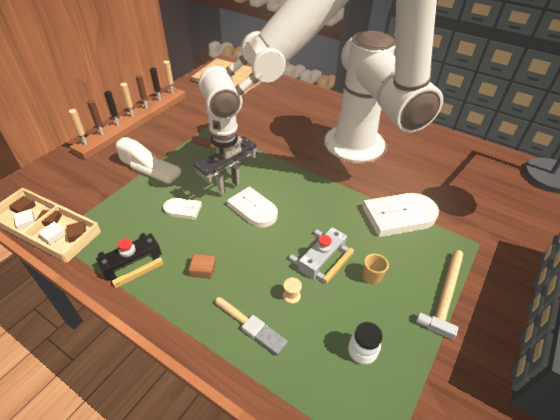

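Emit:
{"fn": "apply_moves", "kwargs": {"commands": [[0.05,0,0,-9,0,0,0],[0.05,0,0,0,0,0,0],[0.05,1,5,0,0,0,0],[0.05,1,6,0,0,0,0],[0.05,1,6,0,0,0,0],[0.05,1,5,0,0,0,0],[0.05,1,4,0,0,0,0],[0.05,0,0,0,0,0,0]]}}

```text
time_s: 3.2
tool_pos: [0.4638, -0.1828, 0.0092]
ee_rot: [0.446, -0.549, 0.549, -0.445]
wrist_force: [0.0, -0.6, 0.9]
width: 0.0436
```

```bash
python3 -c "
from st import *
state()"
```

```text
t 3.2 tcp [ 463.8 -182.8    9.2] heading 78.14 rel -5.96 bridge xy [-343.7   24.5] tilt [-0.    -0.001 -1.   ] F [ 0.  -0.6  0.9] w 0.04358817640876215
```

Emit:
{"fn": "apply_moves", "kwargs": {"commands": [[0.05,1.5,5,0,0,0,0],[0.05,2.5,8,0,0,0,0.005],[0.05,2.5,8,0,0,0,0.005],[0.05,2.5,8,0,0,0,0.005],[0.05,2.5,8,0,0,0,0.005],[0.05,2.5,8,0,0,0,0.005],[0.05,2.5,8,0,0,0,0.005],[0.05,0,0,0,0,0,0]]}}

```text
time_s: 4.2
tool_pos: [0.4814, -0.1262, 0.0092]
ee_rot: [0.455, -0.541, 0.542, -0.454]
wrist_force: [-0.1, -0.3, 0.4]
width: 0.0438
```

```bash
cat > look.py <<'E'
import sys
from st import *
def look(tag):
    state()
    p,d=snap('top',tag+'t')
    hsv=cv2.cvtColor(p,cv2.COLOR_RGB2HSV)
    for n in('top','scene'):
        if n=='scene': p,d=snap('scene',tag+'s')
        c=ray_c
        v,u=np.mgrid[0:420,0:560]; uv=np.c_[u.ravel(),v.ravel()]
        X=pts(n,d,uv)*1000
        q=p.reshape(-1,3).astype(int)
        b=np.array([tob(x) for x in X[:,:2]]) if False else None
        cc,ss=np.cos(BY),np.sin(BY); V=X[:,:2]-BO; bx=cc*V[:,0]+ss*V[:,1]; by=-ss*V[:,0]+cc*V[:,1]
        k=(X[:,2]>17)&(X[:,2]<27)&(bx>-345)&(bx<60)&(abs(by)<90)&(q.min(1)>110)&(q[:,0]-q[:,2]<80)
        mm=np.zeros(420*560,np.uint8);mm[k]=1
        N,l,st,_=cv2.connectedComponentsWithStats(mm.reshape(420,560))
        i=1+np.argmax(st[1:,4]); sel=(l==i).ravel()
        B=np.c_[bx,by][sel]
        r=cv2.minAreaRect(B.astype(np.float32))
        # flanks: extreme y per x bin, heel edge
        print(n,'npx',sel.sum(),'z',X[sel,2].mean().round(1),'rect',r,'x',B[:,0].min().round(1),B[:,0].max().round(1),'y',B[:,1].min().round(1),B[:,1].max().round(1))
        bins=np.arange(B[:,0].min()+8,B[:,0].max(),6)
        L=[];
        for a in bins:
            w=B[(B[:,0]>=a)&(B[:,0]<a+6)]
            if len(w)>5: L.append((a+3,w[:,1].min(),w[:,1].max()))
        L=np.array(L)
        ok=(L[:,2]-L[:,1])>82
        if ok.sum()>3:
            for j in(1,2): f=np.polyfit(L[ok,0],L[ok,j],1); print('  flank',j,'ang deg',np.degrees(np.arctan(f[0])).round(2),'y mean',L[ok,j].mean().round(1))
    return
ray_c=None
look(sys.argv[1])
E
python3 look.py a
```

```text
t 4.2 tcp [ 481.4 -126.2    9.2] heading 80.0 rel -4.1 bridge xy [-285.6   12.8] tilt [-0.    -0.002 -1.   ] F [-0.1 -0.3  0.4] w 0.04383237945677111
top npx 1050 z 22.0 rect ((-184.16824340820312, 5.545032501220703), (89.48919677734375, 113.40274810791016), 85.55623626708984) x -243.7 -127.3 y -39.6 52.8
  flank 1 ang deg -3.3 y mean -37.2
  flank 2 ang deg -3.8 y mean 50.5
scene npx 1149 z 22.1 rect ((-200.81039428710938, 8.006122589111328), (93.35140991210938, 151.69969177246094), 85.48023223876953) x -279.1 -125.1 y -39.7 59.3
  flank 1 ang deg -3.25 y mean -36.0
  flank 2 ang deg -4.14 y mean 52.5
```

Emit:
{"fn": "apply_moves", "kwargs": {"commands": [[0.05,2,8,0,0,0,0.007],[0.05,2,8,0,0,0,0.007],[0.05,2,8,0,0,0,0.007],[0.05,2,8,0,0,0,0.007],[0.05,2,8,0,0,0,0.007],[0.05,2,8,0,0,0,0.007],[0.05,2,8,0,0,0,0.007],[0.05,0,0,0,0,0,0]]}}

```text
time_s: 5.3
tool_pos: [0.4962, -0.067, 0.0093]
ee_rot: [0.469, -0.529, 0.53, -0.468]
wrist_force: [0.4, 0.2, 0.1]
width: 0.0437
```

```bash
python3 look.py b; python3 -c "
import cv2
s=cv2.imread('pics/bs.png');cv2.imwrite('pics/bsc.png',cv2.resize(s[130:310,200:400],(667,600),interpolation=2))"
```

```text
t 5.3 tcp [496.2 -67.    9.3] heading 82.96 rel -1.14 bridge xy [-225.1    4.1] tilt [ 0.    -0.003 -1.   ] F [0.4 0.2 0.1] w 0.043719053772674654
top npx 829 z 21.9 rect ((-113.98333740234375, 2.4352455139160156), (89.24089813232422, 92.25987243652344), 88.5595932006836) x -161.1 -68.1 y -42.3 47.7
  flank 1 ang deg -0.14 y mean -40.6
  flank 2 ang deg -1.59 y mean 46.3
scene npx 1243 z 22.1 rect ((-141.05526733398438, 3.9741668701171875), (93.40499114990234, 153.4634552001953), 89.27115631103516) x -218.1 -64.3 y -43.1 51.3
  flank 1 ang deg -0.74 y mean -41.0
  flank 2 ang deg -1.74 y mean 48.8
```

View pics/bsc.png

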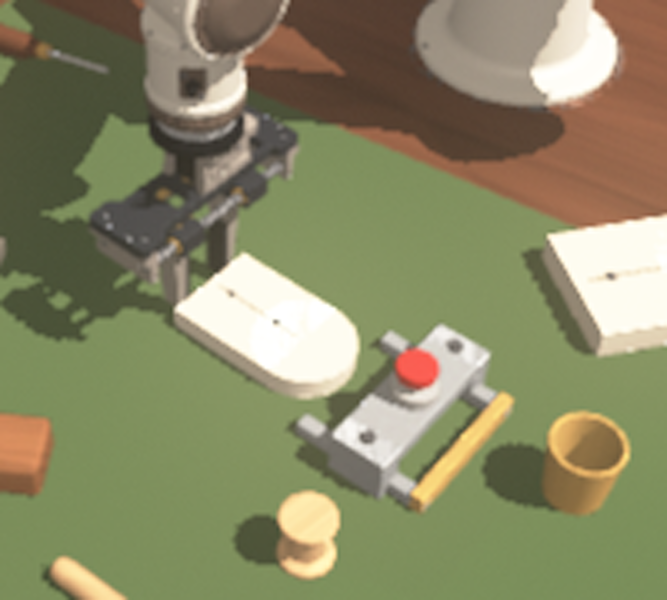

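View pics/bt.png

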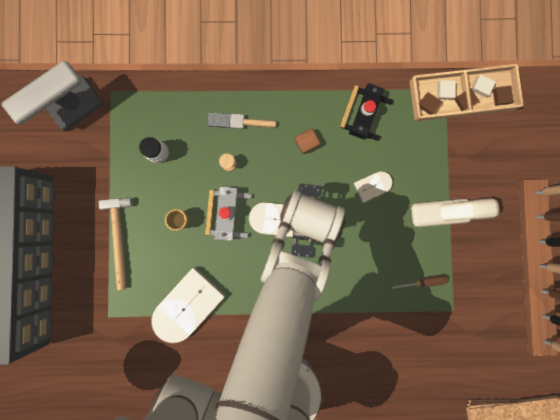

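Emit:
{"fn": "apply_moves", "kwargs": {"commands": [[0.05,1.5,8,0,0,0,0.004],[0.05,1.5,8,0,0,0,0.004],[0.05,1.5,8,0,0,0,0.004],[0.05,1.5,8,0,0,0,0.004],[0.05,1,8,0,0,0,0.003],[0.05,0.8,8,0,0,0,0],[0.05,0,0,0,0,0,0],[0.05,0,0,0,0,0,0]]}}

```text
time_s: 6.4
tool_pos: [0.5043, -0.0161, 0.0092]
ee_rot: [0.474, -0.524, 0.526, -0.473]
wrist_force: [0.0, 0.3, -0.3]
width: 0.0439
```

```bash
python3 look.py c; python3 -c "
import cv2
s=cv2.imread('pics/cs.png');cv2.imwrite('pics/csc.png',cv2.resize(s[130:310,200:400],(667,600),interpolation=2))"
```

```text
t 6.4 tcp [504.3 -16.1   9.2] heading 84.08 rel -0.02 bridge xy [-173.7    1.3] tilt [-0.    -0.003 -1.   ] F [ 0.   0.3 -0.3] w 0.04392774199874507
top npx 574 z 22.0 rect ((-57.709495544433594, 1.1214752197265625), (90.07936096191406, 60.04573059082031), 88.51458740234375) x -88.7 -27.4 y -43.2 46.3
  flank 1 ang deg 5.26 y mean -41.2
  flank 2 ang deg -1.73 y mean 45.2
scene npx 1182 z 22.1 rect ((-98.64701080322266, 3.253833770751953), (132.8188018798828, 94.34745788574219), 0.6104266047477722) x -164.7 -32.2 y -44.4 50.2
  flank 1 ang deg 0.42 y mean -42.6
  flank 2 ang deg -1.83 y mean 47.0
```

View pics/csc.png

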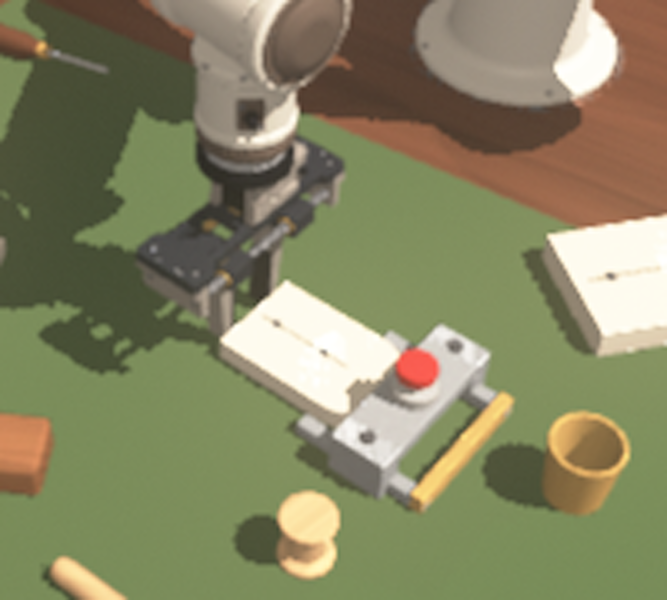

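Emit:
{"fn": "apply_moves", "kwargs": {"commands": [[0.05,1,8,0,0,0,0],[0.05,1,8,0,0,0,0],[0.05,1,8,0,0,0,0],[0.05,1,8,0,0,0,0],[0.05,1,8,0,0,0,0],[0.05,0.5,6,0,0,0,0],[0.05,0.2,2,0,0,0,0],[0.05,0,0,0,0,0,0]]}}

```text
time_s: 7.5
tool_pos: [0.5104, 0.0348, 0.0093]
ee_rot: [0.474, -0.524, 0.526, -0.473]
wrist_force: [-0.4, -0.9, -0.0]
width: 0.0443
```

```bash
python3 look.py d; python3 -c "
import cv2
s=cv2.imread('pics/ds.png');cv2.imwrite('pics/dsc.png',cv2.resize(s[170:300,240:390],(692,600),interpolation=2))"
```

```text
t 7.5 tcp [510.4  34.8   9.3] heading 84.08 rel -0.02 bridge xy [-122.4    0.6] tilt [-0.    -0.003 -1.   ] F [-0.4 -0.9 -0. ] w 0.044331497162613503
top npx 36 z 22.5 rect ((33.99587631225586, 5.444791793823242), (9.388903617858887, 40.68855667114258), 5.159356117248535) x 29.1 38.7 y -15.2 25.5Traceback (most recent call last):
  File "look.py", line 34, in <module>
    look(sys.argv[1])
    ~~~~^^^^^^^^^^^^^
  File "look.py", line 29, in look
    ok=(L[:,2]-L[:,1])>82
        ~^^^^^
IndexError: too many indices for array: array is 1-dimensional, but 2 were indexed
[ WARN:0@0.021] global loadsave.cpp:275 findDecoder imread_('pics/ds.png'): can't open/read file: check file path/integrity
Traceback (most recent call last):
TypeError: 'NoneType' object is not subscriptable
```

Emit:
{"fn": "apply_moves", "kwargs": {"commands": [[0.05,0.1,1.5,0,0,0,0],[0.05,0.1,1.5,0,0,0,0],[0.05,0.1,1.5,0,0,0,0],[0.05,0.1,1,0,0,0,0],[0.05,0.1,1,0,0,0,0],[0.05,0.1,1,0,0,0,0],[0.05,0.1,1,0,0,0,0],[0.05,0.1,1,0,0,0,0]]}}

```text
time_s: 8.55
tool_pos: [0.511, 0.042, 0.0093]
ee_rot: [0.476, -0.523, 0.527, -0.471]
wrist_force: [-0.3, -6.5, -0.2]
width: 0.0437
```

```bash
python3 -c "
from st import *
state()"
```

```text
t 8.55 tcp [511.   42.    9.3] heading 84.09 rel -0.01 bridge xy [-115.2    0.6] tilt [-0.001 -0.008 -1.   ] F [-0.3 -6.5 -0.2] w 0.043728122199877345
```

Emit:
{"fn": "apply_moves", "kwargs": {"commands": [[0.05,0.1,1,0,0,0,0],[0.05,0.1,1,0,0,0,0],[0.05,0.1,1,0,0,0,0],[0.05,0.1,1,0,0,0,0],[0.05,0,0,0,0,0,0],[0.05,0,0,0,0,0,0],[0.05,0,0,0,0,0,0],[0.05,0,0,0,0,0,0]]}}

```text
time_s: 9.55
tool_pos: [0.5113, 0.0418, 0.0094]
ee_rot: [0.478, -0.521, 0.528, -0.47]
wrist_force: [-0.1, -2.3, 0.2]
width: 0.0433
```

```bash
python3 -c "
from st import *
state()"
```

```text
t 9.55 tcp [511.3  41.8   9.4] heading 84.16 rel 0.06 bridge xy [-115.4    0.4] tilt [-0.002 -0.016 -1.   ] F [-0.1 -2.3  0.2] w 0.043314135527179214
```

Emit:
{"fn": "apply_moves", "kwargs": {"commands": [[0.05,-0.3,-3,0,0,0,0],[0.05,-1,-12,0,0,0,0],[0.05,-2,-18,0,0.016,0,0],[0.05,0,0,20,0,0,0],[0.05,0,0,40,0,0,0],[0.05,0,0,40,0,0,0],[0.05,0,-20,30,0,0,0],[0.05,0,-30,10,0,0,0]]}}

```text
time_s: 10.55
tool_pos: [0.5052, -0.0439, 0.1522]
ee_rot: [-0.474, 0.527, -0.522, 0.474]
wrist_force: [-0.3, -1.0, -0.9]
width: 0.0436
```

```bash
python3 look.py e; python3 -c "
from h import *
snap('scene','es')
s=cv2.imread('pics/es.png');t=cv2.imread('pics/et.png')
o=np.hstack([cv2.resize(s[180:300,250:390],(400,343),interpolation=2),cv2.resize(t[160:280,195:335],(400,343),interpolation=2)])
cv2.imwrite('pics/ec.png',o)"
```

```text
t 10.55 tcp [505.2 -43.9 152.2] heading 84.21 rel 0.11 bridge xy [-201.2   -2.4] tilt [-0.005  0.005 -1.   ] F [-0.3 -1.  -0.9] w 0.04362353594395485
top npx 810 z 21.8 rect ((-66.94429779052734, 0.8729324340820312), (79.38251495361328, 89.71231842041016), 0.12472789734601974) x -106.7 -27.3 y -44.0 45.7
  flank 1 ang deg 2.25 y mean -42.7
  flank 2 ang deg 1.05 y mean 44.6
scene npx 665 z 22.1 rect ((-69.01243591308594, 1.3431282043457031), (71.78520965576172, 91.15621948242188), 0.9065113663673401) x -105.6 -32.9 y -44.2 47.0
  flank 1 ang deg -0.09 y mean -43.1
  flank 2 ang deg 0.94 y mean 45.7
```

View pics/ec.png

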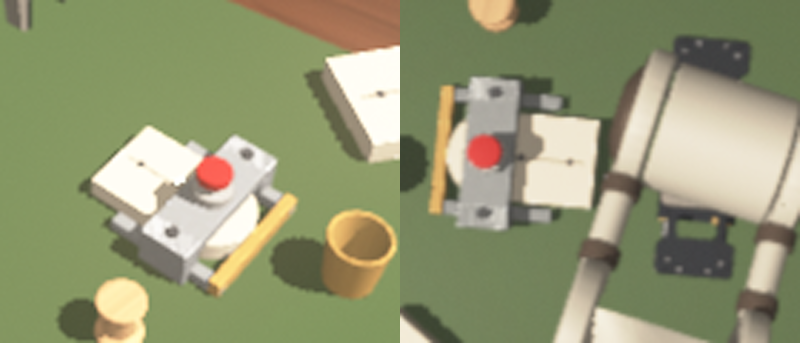

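Emit:
{"fn": "apply_moves", "kwargs": {"commands": [[1,3,30,-5,0,0,0],[1,3,35,-5,0,0,0],[1,3,40,-5,0,0,0],[1,3,40,-5,0,0,0],[1,3,35,-5,0,0,0],[1,3,15,-5,0,0,0],[1,0,0,0,0,0,0],[1,0,0,0,0,0,0]]}}

```text
time_s: 11.7
tool_pos: [0.5158, 0.1597, 0.1117]
ee_rot: [-0.476, 0.533, -0.518, 0.47]
wrist_force: [0.9, -0.1, 0.1]
width: 0.0006
```

```bash
python3 -c "
from st import *
state()"
```

```text
t 11.7 tcp [515.8 159.7 111.7] heading 83.97 rel -0.13 bridge xy [2.4 8. ] tilt [-0.021  0.009 -1.   ] F [ 0.9 -0.1  0.1] w 0.0006356453143976117
```

Emit:
{"fn": "apply_moves", "kwargs": {"commands": [[1,7,-3,0,-0.009,-0.021,0],[1,0,0,0,0,0,0],[1,0,0,-10,0,0,0],[1,0,0,-10,0,0,0],[1,0,0,-7,0,0,0],[1,0,0,0,0,0,0],[1,0,0,0,0,0,0],[1,0,0,0,0,0,0]]}}

```text
time_s: 12.7
tool_pos: [0.5235, 0.1539, 0.0829]
ee_rot: [0.472, -0.526, 0.527, -0.472]
wrist_force: [-0.3, 0.1, 0.4]
width: 0.0003
```

```bash
python3 -c "
from st import *
state()
snap('scene','fs')
s=cv2.imread('pics/fs.png')
cv2.imwrite('pics/fc.png',cv2.resize(s[170:300,250:390],(646,600),interpolation=2))"
```

```text
t 12.7 tcp [523.5 153.9  82.9] heading 83.76 rel -0.34 bridge xy [-2.6 -0.3] tilt [ 0.001 -0.001 -1.   ] F [-0.3  0.1  0.4] w 0.0003142359540658061
```

View pics/fc.png

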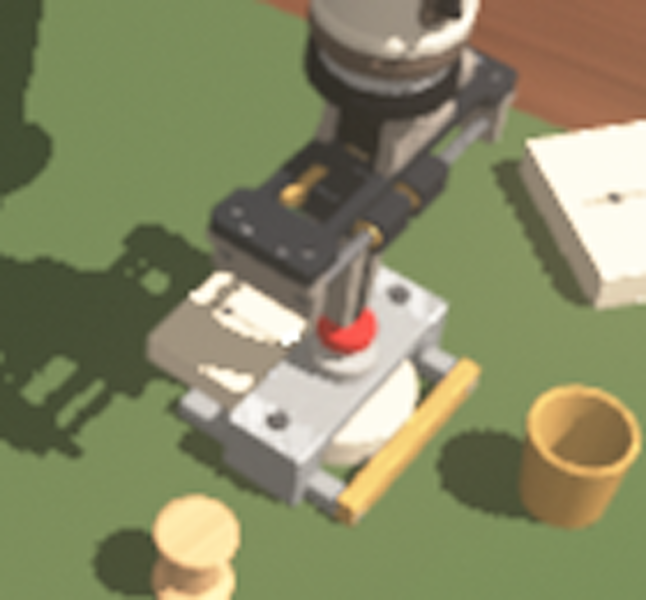

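The shut fingertips are above the cap at crop (346,325), slightly on the mouth side. I'll shift 2 mm and press.

Emit:
{"fn": "apply_moves", "kwargs": {"commands": [[1,0,2,-2,0,0,0],[1,0,0,-3,0,0,0],[1,0,0,-2,0,0,0],[1,0,0,-2,0,0,0],[1,0,0,-2,0,0,0],[1,0,0,-2,0,0,0],[1,0,0,-2,0,0,0],[1,0,0,-2,0,0,0]]}}

```text
time_s: 13.75
tool_pos: [0.5242, 0.1562, 0.0701]
ee_rot: [0.472, -0.526, 0.527, -0.472]
wrist_force: [-9.0, -0.3, 19.2]
width: 0.0002
```

```bash
python3 -c "
from st import *
state()"
```

```text
t 13.75 tcp [524.2 156.2  70.1] heading 83.8 rel -0.3 bridge xy [-0.2 -0.7] tilt [ 0.001 -0.001 -1.   ] F [-9.  -0.3 19.2] w 0.0002457966667837291
```

Fully down: the tip stopped at z = 70.1 mm with 19 N. One more press to make sure, then straight up.

Emit:
{"fn": "apply_moves", "kwargs": {"commands": [[1,0,0,-2,0,0,0],[1,0,0,0,0,0,0],[1,0,0,3,0,0,0],[1,0,0,5,0,0,0],[1,0,0,15,0,0,0],[1,0,0,30,0,0,0],[1,0,0,40,0,0,0],[1,0,0,30,0,0,0]]}}

```text
time_s: 14.75
tool_pos: [0.5222, 0.156, 0.1966]
ee_rot: [-0.474, 0.527, -0.526, 0.471]
wrist_force: [-0.3, 0.7, 0.2]
width: 0.0001
```

Emit:
{"fn": "apply_moves", "kwargs": {"commands": [[1,0,-20,10,0,0,0],[1,-10,-40,5,0,0,0],[1,-10,-50,0,0,0,0],[1,-10,-50,0,0,0,0],[1,-10,-50,0,0,0,0],[1,-10,-40,0,0,0,0],[1,0,-20,0,0,0,0],[1,0,0,0,0,0,0]]}}

```text
time_s: 15.75
tool_pos: [0.4733, -0.1219, 0.2234]
ee_rot: [0.47, -0.521, 0.531, -0.475]
wrist_force: [0.2, 0.5, -0.6]
width: 0.0
```

```bash
python3 look.py g; python3 -c "
from br import *
p,d=snap('scene','gs');t=np.load('pics/gt.npz')['p']
print(red('scene',p,(310,225,340,252),.076)); print(red('top',t,(205,195,245,230),.076))
D=np.load('pics/gt.npz')['d']
v,u=np.mgrid[195:250,205:245];X=pts('top',D,np.c_[u.ravel(),v.ravel()])*1000;print('cap z',np.median(X[(X[:,2]>60)][:,2]))
s0=np.load('pics/scene0.npz')['p']
cv2.imwrite('pics/gall.png',p[:,:,::-1])
cv2.imwrite('pics/gc.png',np.hstack([cv2.resize(p[180:300,250:390],(400,343),interpolation=2),cv2.resize(t[160:280,165:305],(400,343),interpolation=2)])[:,:,::-1])"
```

```text
t 15.75 tcp [ 473.3 -121.9  223.4] heading 83.9 rel -0.2 bridge xy [-282.1   21.3] tilt [ 0.014 -0.005 -1.   ] F [ 0.2  0.5 -0.6] w 3.113114275609042e-05
top npx 788 z 22.1 rect ((-67.57379913330078, 0.9799537658691406), (77.94499206542969, 89.5535888671875), 0.25248345732688904) x -106.4 -28.5 y -43.9 45.8
  flank 1 ang deg 2.25 y mean -42.6
  flank 2 ang deg 0.99 y mean 44.6
scene npx 671 z 22.2 rect ((-69.14469146728516, 2.2568588256835938), (72.81277465820312, 92.83020782470703), 1.4317209720611572) x -106.7 -32.4 y -44.1 48.9
  flank 1 ang deg 0.22 y mean -43.1
  flank 2 ang deg 2.55 y mean 47.1
(((525.9552612304688, 158.7838592529297), 19.150188446044922), ((527.2213134765625, 160.01077270507812), (32.03078079223633, 34.977195739746094), 89.06431579589844))
(((522.6617431640625, 155.62054443359375), 15.826592445373535), ((522.9993896484375, 155.7493438720703), (27.488309860229492, 30.447181701660156), 89.6756820678711))
cap z 76.02594192219324
```

View pics/gc.png

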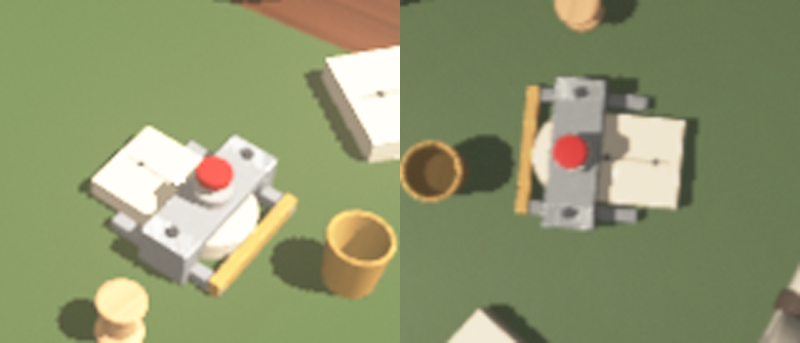

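View pics/gall.png

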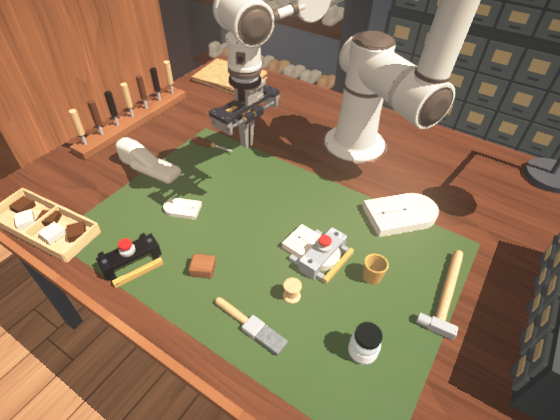

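```bash
python3 - <<'E'
from h import *
p=np.load('pics/gt.npz')['p']; g=p.astype(float)
def edge(chan,rows,lo,hi,z,sign):
    out=[]
    for r in rows:
        x=np.arange(lo,hi); f=chan[r,lo:hi]; w=np.clip(sign*np.diff(f),0,None)
        out.append(((w*(x[:-1]+.5)).sum()/w.sum(),r))
    P=ray('top',out,z)*1000; k=np.polyfit(P[:,0],P[:,1],1); res=P[:,1]-np.polyval(k,P[:,0])
    ok=abs(res)<1.5; k=np.polyfit(P[ok,0],P[ok,1],1); return np.degrees(np.arctan(k[0])),np.polyval(k,525),abs(res).max(),ok.sum()
b=g[...,2]
print('heel',edge(b,range(204,230),255,268,.022,-1))
rg=g[...,0]
print('stop outer',edge(rg,range(194,232),200,212,.018,1))
E
```

```text
heel (np.float64(-5.722242259423511), np.float64(49.973296426589954), np.float64(0.779379502600392), np.int64(26))
stop outer (np.float64(-6.809711374660944), np.float64(214.724588868881), np.float64(3.2731617154133517), np.int64(29))
```

```bash
python3 -c "
from h import *
print(env.hand_in())"
```

```text
the job is handed in; nothing more can be done
None
```

The middle-sized form is home under the grey bridge. After that I pressed the red plunger fully down, let it spring back, moved clear and handed in at about 16 s of the 72 s.

- **Push:** two half-open fingertips pushed flat against the heel end, with no grip or lift. I took out its skew (about 6°) and sideways offset (about 15 mm) on the way in. It stalled against the stop at a light 6.5 N.
- **Form home:** the heel end lies about 105–106 mm before the bridge's centre, where 105 mm is home. From the heel end to the stop's outer edge I measured 164 mm, which is the 150 mm form plus a stop measured at about 14 mm thick. It sits about 1 mm off centre.
- **Plunger:** the shut fingertips stopped at 70.1 mm with 19 N, so it went the full 6 mm. The cap is back at 76.0 mm.
- **Bystanders:** by eye in the last pictures they are where they were; I did not measure them.

**Where the checks disagreed:**
- **Straightness:** heel-edge and outline fits from the top view put the form within about 0.3° of the bridge's axis. A rough fit of the stop's edge gave 1.1° from the heel edge, and the scene view gave 1.4°. The short flank fits were noisier, up to 2.5°.
- **Position:** the scene view reads up to 2–3 mm differently from the top view across the bench.

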